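# Open the label printer for a new roll and hold its guide at the orange mark

### The job

Get the label printer on the desk ready for a new roll: first raise the red print-head lever all the way up, then pull the spring-loaded roll guide by its green tab out along the scale until its white pointer stands on the orange mark (not the blue one). The guide springs back if let go, so keep hold of it there with the gripper: finish while still holding it on the mark, with the lever left up and the other things on the desk left where they are.

Things in the scene. Friction and masses are not known exactly. Their poses are not given: they have to be found in the camera images.
- printer: label printer, grey base 220 (x) x 280 (y) x 50 high, fixed; origin at the centre of its underside; x points from the robot-side label outlet to the rear, y along the roll axis, z up. On it: black head housing (x -95 to -15, y -40 to 120, top z 95; its aluminium bar rises to z 114 with the lever), a fixed black roll guide (x 10 to 80, y -50, top z 98) and the sliding roll guide on rails along y
- head_lever (a joint): angle of the red lever, rad: 0 = lying level with its tip towards printer -x (the start is 0 to 0.25), 1.1 = all the way up at its stop. It turns about the printer's y axis through lever_pivot, with a little friction (about 0.05 N m), and stays where it is left
- lever_pivot (a point): point on the lever's turning axis, in the middle of the lever's width; at printer x -30, y -90, z 85; does not move
- lever_tip (a point): centre of the lever's tip, 62 from the pivot. The tip is a red round bar, diameter 16, 16 long along printer y, on a red arm 10 wide: pinch it from above across y; it can turn between the pads. The tip is 45 from the side of the head housing and 35 above the base
- roll_guide: white sliding roll guide with a green tab on top, sprung towards home. Slides along printer +y only, 0 to 78. Origin at the middle of its underside: printer x 45, z 50, y 10 when home. Its axes are parallel to the printer's. The spring pulls it home with 4.8 N at home plus 0.8 N per 10 of travel
- guide_grip (a point): centre of the green tab of the roll guide: tab 30 (x) x 14 (y) x 34 (z), top at printer z 142; pinch it from above across y. The white guide plate below it is 70 x 8, its top at z 108
- guide_pointer (a point): tip of the white pointer, a 4 wide bar that sticks out of the guide to its rear (+x) over the black scale strip; it is in line with the guide's middle (same printer y as the tab's centre)
- orange_mark: orange target mark on the scale strip, 18 (x) x 16 (y) x 1.5; origin at the centre of its underside, axes parallel to the printer's. It is 30 to 66 along +y from the pointer when home. The pointer stands on the mark when it is within 8 of the mark's middle along y
- blue_mark: blue mark of the same size on the same strip, for another roll width, before or after the orange one; not wanted
- label_roll: the new roll of labels, white ring lying flat beside the printer's lever side: outer diameter 90, bore 26, height 40; origin at the centre of its underside; leave alone
- tape_dispenser: black tape dispenser, 150 x 60 x 83; origin at the centre of its underside; leave alone
- tumbler: clear drinking glass, diameter 80, height 95; origin at the centre of its underside; leave alone
- amber_bottle: brown glass bottle with black cap, diameter 48, height 130; origin at the centre of its underside; leave alone
- mouse: white computer mouse, 105 x 58 x 31; origin at the centre of its underside; leave alone
- stapler: blue stapler, 140 x 36 x 50; origin at the centre of its underside; leave alone
- marker: red marker pen with yellow cap, 134 long, 18 thick; origin under the middle of its red barrel; leave alone

How it is judged:
By the outcome, as a careful person would: the job done as asked, in the order asked, and still so for the second after the job is handed in, while the arm keeps its last pose, push and grip.
It also fails if it takes over 48 s, if anything falls off the work surface, if the arm or the gripper's body presses on something with over 40 N, if the wrist force passes 120 N, or if a joint passes its speed limit or range.

### The arm

A 7-joint arm with a two-finger parallel gripper is mounted at the origin on the work surface. World frame = base frame: x ahead of the robot, y to its left, z up, the work surface at z = 0. Lengths are in m, angles in rad, forces in N, time in s.
With the tool pointing down it reaches from about 0.4 to 0.875 m from the base axis. Payload 19.3 kg.
Tool frame: the origin (TCP) lies at the very end of the fingers, on their centre line; the grasp point (between the pads) lies 19 mm behind it; z points along the fingers, y is the line along which they close (so a half turn about z gives the same grasp; the last joint's range is limited). The gripper opens to 85 mm and grips with 20 to 120 N. Pads are 22 mm wide; open, the fingers measure 114 mm over their backs; the gripper's body (76 mm by 85 mm) begins 54 mm behind the grasp point. The pads swing forward as they close: fully open they stand 13 mm farther back than shut.
Start: joints at [1.174, 0.521, -0.036, 1.599, 0.021, 1.021, -0.113], TCP at [0.201, -0.592, 0.231] pointing down, gripper open.
Joint ranges: [-2.91, 2.91], [-0.3, 2.13], [-1.5, 1.42], [0.17, 2.43], [-1.26, 4.41], [0.16, 1.93], [-2.52, 2.52]. Speed limits (rad/s): [1.89, 1.89, 2.39, 2.39, 3.01, 3.01, 3.01].

### API

Orientations are given as [roll, pitch, yaw] about the fixed x, y, z axes, in that order (R = Rz(yaw) Ry(pitch) Rx(roll)).
In Python, from workcell import bot gives the robot as it stands. The module is installed in compiled form; this text tells all that it offers.
- The arm moves only by the tool apply_moves, never from a script. Its arguments are lists of equal length, an entry for each row: "claw": the finger opening in m, from 0 to 0.0854; "xyz": the shift along the tool's x, y, z in m, a list of three; "twist": the turn, a rotation vector about the tool's x, y, z in rad, a list of three. A call has 1 to 20 rows; each row shifts and turns the commanded pose from where the row before left it, along the tool's axes as they then stand; what a row does not reach is not made up. A row lasts 1/10 s, in which the tool goes at most 50 mm and 8.59 degrees, less where a joint would pass 70% of its speed; a pose out of reach is approached as far as the arm can. A call with a gripper value outside its range is refused whole. The fingers move at their own pace and stop on an object; "force" is the grip in N (left out, the last holds). Time passes only in rows, so rows that do not move let the fingers close. It gives the time, the measured TCP pose, the force, the opening and the grip force at its end, in the units of the state.
- bot.observe(): the state, without advancing time (a new reading comes with each control period).
- bot.grab_frame(name): name is "side" or "top"; returns a dict with "img" (480x640x3 uint8, red, green, blue), "vfov" (degrees; the focal length in pixels is half the picture's height over the tangent of half this angle, whatever the lens; pixels are square), "cx", "cy" (the principal point, pixels), "view" (4x4, takes a point from world to camera coordinates). Camera axes: x right, y up, looking along -z (the intrinsics and any distortion apply to the point x, -y, -z); pixel columns grow to the right and rows downward; lengths in m; the calibration is good to about 2 mm. A picture is of the moment at which its call begins. There is no depth.
- bot.job_done(): hands the job in; it is judged then, once.
Trained networks look in the newest picture that a camera, given by its name, has taken for a name from the list of things; names that differ only in an ending like _2 or _b are one class to them, and where a whole thing is asked for, a point or a joint stands for the part that bears it (a point fixed in the world has none). Each returns a list of dicts, best first, with "score" (0 to 1); they miss things now and then, are a little off and sometimes report something else, mostly with a low value. They report only what shows in the picture. A call takes as long as a camera call.
- bot.find_in(camera, query): "position" ([x, y, z] in m, in world coordinates, good to about 4 mm: the middle of the surface that is visible of it).
The state is a dict: "clock": time; "qpos": joint angles; "qd": joint speeds; "joint_efforts": joint torques, N m; "position": TCP position; "tool_rot": TCP orientation; "force": force on the tool from outside, world axes, zero at the start; "moment": the same for the moment, N m; "grip_width": finger opening in m; "finger_force": force on a finger pad.
Only numpy, scipy, OpenCV 4.12 (cv2) and the standard library are available. Lean on these libraries where they do the work, as an engineer would, in place of code of your own. Each camera call takes 0.05 s, during which the arm holds its last target. There are 200 camera calls.

## Working session

There is one attempt and no reset: what is moved stays moved. The work goes in short steps, Python scripts to look and compute and a tool call to move; the robot and the scene stay as the last step left them, time stands still between calls to the robot, and variables do not carry over. Pictures are saved under pics/ and viewed, at most 10 in all, crops included, and the job is handed in when it is done.

Besides the shell and the picture viewer there is one more tool, called after "Call:" by a JSON object that holds its "fn" and its "kwargs". apply_moves: Moves the arm, as the interface text tells. Its arguments: {"type":"object","properties":{"claw":{"type":"array"},"xyz":{"type":"array"},"twist":{"type":"array"},"force":{"type":"number"}},"required":["claw","xyz","twist"]}

```bash
mkdir -p pics; cat > h.py <<'E'
import numpy as np, cv2
from workcell import bot
def K(f):
    F=240/np.tan(np.radians(f["vfov"])/2); return F
def proj(f,p):
    c=np.array(f["view"])@np.r_[p,1]; F=K(f); return np.array([f["cx"]+F*c[0]/-c[2], f["cy"]-F*c[1]/-c[2]])
def ray(f,u,v,z):
    F=K(f); V=np.array(f["view"]); d=V[:3,:3].T@np.array([(u-f["cx"])/F,-(v-f["cy"])/F,-1]); o=-V[:3,:3].T@V[:3,3]
    return o+d*(z-o[2])/d[2]
def save(f,n): cv2.imwrite("pics/"+n,f["img"][:,:,::-1])
E
python3 - <<'E'
from h import *
s=bot.observe();print({k:np.round(v,3) for k,v in s.items()})
for n in("side","top"):
    f=bot.grab_frame(n);save(f,n+"1.png");print(n,[k for k in f],f["vfov"],f["cx"],f["cy"],np.round(f["view"],3).tolist())
    for q in("printer","lever_tip","head_lever","guide_grip","guide_pointer","orange_mark","blue_mark","roll_guide","label_roll"):
        print(q,[(np.round(r["position"],3).tolist(),round(r["score"],2),proj(f,r["position"]).round()) for r in bot.find_in(n,q)[:2]])
E
```

```text
{'clock': np.float64(0.0), 'qpos': array([ 1.174,  0.522, -0.036,  1.6  ,  0.021,  1.021, -0.113]), 'qd': array([-0.001,  0.   ,  0.001, -0.003,  0.001, -0.001, -0.   ]), 'joint_efforts': array([ 3.0000e-03, -9.2709e+01,  1.9800e+00, -3.6993e+01,  1.8000e-02,
        8.0000e-03, -0.0000e+00]), 'position': array([ 0.2  , -0.592,  0.231]), 'tool_rot': array([-3.14 ,  0.   ,  0.327]), 'force': array([ 0.652,  0.064, -0.203]), 'moment': array([ 0.014,  0.011, -0.023]), 'finger_force': np.float64(0.0), 'grip_width': np.float64(0.085)}
side ['img', 'vfov', 'cx', 'cy', 'view'] 57.45328900261847 312.0326774298659 242.94088938412574 [[0.991, -0.13, 0.018, -0.56], [0.086, 0.746, 0.661, -0.101], [-0.099, -0.654, 0.75, -1.198], [0.0, 0.0, 0.0, 1.0]]
printer []
lever_tip [([0.492, -0.114, 0.094], 0.64, array([290., 275.]))]
head_lever [([0.49, -0.111, 0.093], 0.51, array([289., 275.]))]
guide_grip [([0.584, -0.006, 0.094], 0.72, array([320., 240.]))]
guide_pointer [([0.585, -0.006, 0.096], 0.68, array([320., 240.]))]
orange_mark []
blue_mark []
roll_guide [([0.589, -0.011, 0.092], 0.97, array([32
[... 328 characters left out ...]
array([297., 258.])), ([0.582, -0.006, 0.098], 0.41, array([292., 239.]))]
lever_tip [([0.486, -0.108, 0.097], 0.67, array([338., 281.])), ([0.637, 0.058, 0.053], 0.59, array([266., 217.]))]
head_lever [([0.486, -0.111, 0.095], 0.54, array([339., 280.])), ([0.586, -0.007, 0.092], 0.18, array([293., 237.]))]
guide_grip []
guide_pointer [([0.539, -0.016, 0.055], 0.41, array([297., 258.]))]
orange_mark [([0.633, 0.054, 0.052], 0.42, array([268., 219.]))]
blue_mark [([0.44, 0.398, 0.044], 0.25, array([121., 302.]))]
roll_guide [([0.587, -0.008, 0.095], 0.77, array([294., 236.])), ([0.536, -0.018, 0.055], 0.27, array([298., 259.]))]
label_roll [([0.534, -0.223, 0.043], 0.92, array([385., 260.]))]
```

View pics/side1.png

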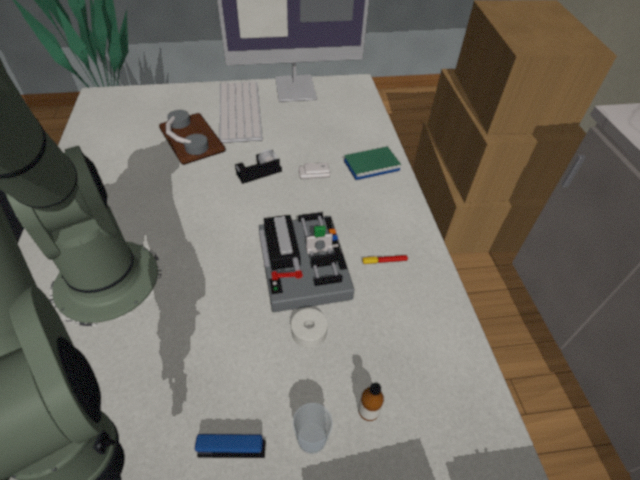

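View pics/top1.png

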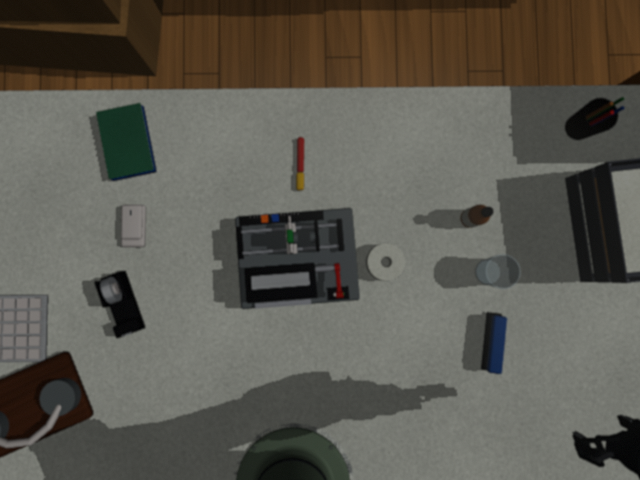

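The side view shows the printer at about (305,260). The top view shows it at about (297,258), nearly square to the world, with the red lever at (338,280), the tab at (291,236), the orange mark at (265,218) and the blue mark at (276,218). I'll zoom in on both.

```bash
python3 - <<'E'
from h import *
a=cv2.imread("pics/top1.png")[198:318,228:368];b=cv2.imread("pics/side1.png")[202:312,248:378]
cv2.imwrite("pics/topz.png",cv2.resize(a,None,fx=5,fy=5,interpolation=cv2.INTER_CUBIC))
cv2.imwrite("pics/sidez.png",cv2.resize(b,None,fx=5,fy=5,interpolation=cv2.INTER_CUBIC))
E
```

```text
(no output)
```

View pics/topz.png

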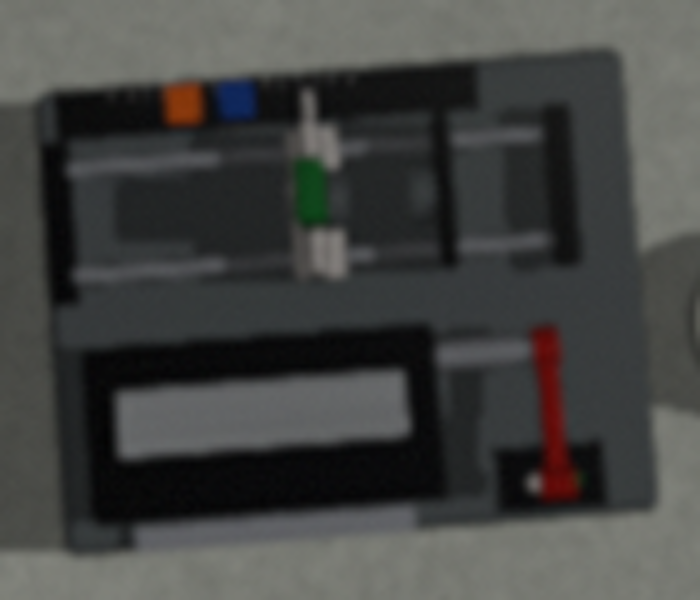

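View pics/sidez.png

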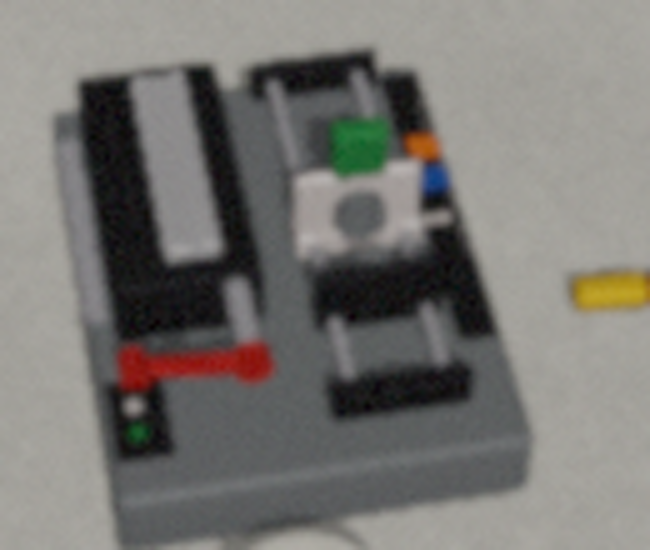

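The zoomed views give the base corners, the lever tip (top crop 560,483), the tab (313,190), the orange mark (183,104) and the blue mark (236,101). Next I fit the printer pose to them.

```bash
cat > fit.py <<'E'
from h import *
from scipy.optimize import least_squares
import pickle
T=lambda u,v:np.array([228+u/5-.4,198+v/5-.4]); S=lambda u,v:np.array([248+u/5-.4,202+v/5-.4])
ft=bot.grab_frame("top");fs=bot.grab_frame("side")
def W(q,p):
    c,s=np.cos(q[2]),np.sin(q[2]);return np.array([q[0]+c*p[0]-s*p[1],q[1]+s*p[0]+c*p[1],p[2]])
def res(q):
    a,sl,mo,mx=q[3:7];r=[]
    tip=[-.03-.062*np.cos(a),-.09,.085+.062*np.sin(a)]
    obs=[(ft,T,(40,97),(.11,.14,.05)),(ft,T,(618,52),(.11,-.14,.05)),(ft,T,(655,507),(-.11,-.14,.05)),
     (fs,S,(120,500),(-.11,-.14,.05)),(fs,S,(525,440),(.11,-.14,.05)),(fs,S,(57,115),(-.11,.14,.05)),
     (ft,T,(545,340),(-.03,-.09,.087)),(fs,S,(258,362),(-.03,-.09,.085)),
     (ft,T,(560,485),tip),(fs,S,(135,367),tip),
     (ft,T,(313,190),(.045,.01+sl,.142)),(fs,S,(360,152),(.045,.003+sl,.125)),
     (ft,T,(183,104),(mx,.01+mo,.053)),(fs,S,(423,145),(mx,.01+mo,.053)),(ft,T,(236,101),(mx,.01+q[7],.053)),(fs,S,(436,178),(mx,.01+q[7],.053))]
    for f,c,o,p in obs:r+=list(proj(f,W(q,p))-c(*o))
    return np.array(r)
s=least_squares(res,[.54,-.015,0,.1,0,.05,.1,.03],loss="soft_l1");q=s.x
print(q.round(4));print(s.fun.reshape(-1,2).round(1).tolist())
a=q[3]
for n,p in dict(tip=[-.03-.062*np.cos(a),-.09,.085+.062*np.sin(a)],pivot=[-.03,-.09,.085],tab=[.045,.01+q[4],.125],mark=[q[6],.01+q[5],.05]).items():print(n,W(q,p).round(4))
E
python3 fit.py
```

```text
[ 0.5397 -0.0136  0.0682  0.1603 -0.0006  0.0592  0.0979  0.0338]
[[-1.7, -0.8], [0.7, -1.0], [1.2, 1.1], [-0.4, 1.0], [3.2, -0.3], [-1.0, -1.1], [0.0, 1.7], [-0.3, -0.1], [-0.5, -0.1], [0.3, 0.0], [-0.6, 0.4], [1.0, 1.1], [-0.2, 0.4], [0.6, 0.2], [-0.0, 0.1], [0.1, 0.0]]
tip [ 0.4549 -0.1096  0.0949]
pivot [ 0.5159 -0.1055  0.085 ]
tab [ 0.584  -0.0012  0.125 ]
mark [0.6327 0.0621 0.05  ]
```

Call:
{"fn": "apply_moves", "kwargs": {"claw": [0.045,0.045,0.045,0.045,0.045,0.045,0.045,0.045,0.045,0.045,0.045,0.045,0.045,0.045,0.045,0.045,0.045,0.045,0.045,0.045], "xyz": [[0,0,0],[0,0,0],[0,0,0],[0.018,-0.029,0],[0.018,-0.029,0],[0.018,-0.029,0],[0.018,-0.029,0],[0.018,-0.029,0],[0.018,-0.029,0],[0.018,-0.029,0],[0.018,-0.029,0],[0.018,-0.029,0],[0.018,-0.029,0],[0.018,-0.029,0],[0.018,-0.029,0],[0.018,-0.029,0],[0.018,-0.029,0],[0.018,-0.029,0],[0.018,-0.029,0],[0,0,0]], "twist": [[0,0,0.0863],[0,0,0.0863],[0,0,0.0863],[0,0,0],[0,0,0],[0,0,0],[0,0,0],[0,0,0],[0,0,0],[0,0,0],[0,0,0],[0,0,0],[0,0,0],[0,0,0],[0,0,0],[0,0,0],[0,0,0],[0,0,0],[0,0,0],[0,0,0]], "force": 30}}

```text
clock: 3.1
position: [0.4583, -0.1056, 0.2314]
tool_rot: [-3.14, -0.001, 0.073]
force: [-0.2, -0.8, -0.0]
grip_width: 0.0453
finger_force: 0.0
```

Call:
{"fn": "apply_moves", "kwargs": {"claw": [0.045,0.045,0.045,0.045,0.045], "xyz": [[-0.003,0.004,0.028],[0,0,0.028],[0,0,0.028],[0,0,0.027],[0,0,0]], "twist": [[0,0,0],[0,0,0],[0,0,0],[0,0,0],[0,0,0]]}}

```text
clock: 3.6
position: [0.4521, -0.1136, 0.118]
tool_rot: [-3.141, 0.004, 0.068]
force: [0.2, -0.2, 0.4]
grip_width: 0.0448
finger_force: 0.0
```

```bash
python3 - <<'E'
from h import *
f=bot.grab_frame("side");p=bot.observe()["position"];print(p,proj(f,p))
a=f["img"][190:310,228:388,::-1];cv2.imwrite("pics/s2.png",cv2.resize(a,None,fx=5,fy=5,interpolation=cv2.INTER_CUBIC))
E
```

```text
[ 0.45300101 -0.11373203  0.11972014] [273.82673231 270.34014686]
```

View pics/s2.png

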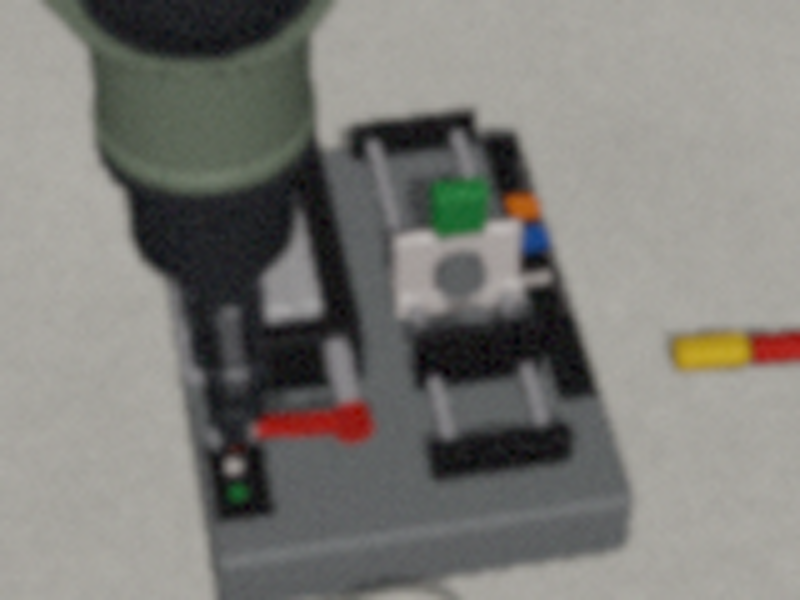

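The fingers (around crop pixel 235,400) are over the lever tip. They need to shift a few mm, then go down and close.

Call:
{"fn": "apply_moves", "kwargs": {"claw": [0.045,0.045,0.045,0.045,0.01,0.01,0.01,0.01,0.01,0.01], "xyz": [[0.002,-0.004,0.013],[0,0,0.014],[0,0,0.014],[0,0,0],[0,0,0],[0,0,0],[0,0,0],[0,0,0],[0,0,0],[0,0,0]], "twist": [[0,0,0],[0,0,0],[0,0,0],[0,0,0],[0,0,0],[0,0,0],[0,0,0],[0,0,0],[0,0,0],[0,0,0]], "force": 30}}

```text
clock: 4.65
position: [0.4561, -0.111, 0.0804]
tool_rot: [3.14, -0.002, 0.067]
force: [-0.8, -10.0, 1.7]
grip_width: 0.0152
finger_force: 34.2
```

Call:
{"fn": "apply_moves", "kwargs": {"claw": [0.01,0.01,0.01,0.01,0.01,0.01,0.01,0.01], "xyz": [[0,0.001,0],[0.0023,0,-0.0096],[0.0039,0,-0.0091],[0.0053,0,-0.0084],[0.0065,0,-0.0075],[0.0071,0,-0.0059],[0.008,0,-0.0049],[0,0,0]], "twist": [[0,0,0],[0,0,0],[0,0,0],[0,0,0],[0,0,0],[0,0,0],[0,0,0],[0,0,0]]}}

```text
clock: 5.45
position: [0.4889, -0.1092, 0.1261]
tool_rot: [3.141, -0.0, 0.067]
force: [-3.5, -6.4, 3.6]
grip_width: 0.0153
finger_force: 30.3
```

Call:
{"fn": "apply_moves", "kwargs": {"claw": [0.01,0.01,0.01], "xyz": [[0.003,0,-0.0014],[0.003,0,-0.0012],[0,0,0]], "twist": [[0,0,0],[0,0,0],[0,0,0]]}}

```text
clock: 5.75
position: [0.4941, -0.1088, 0.1283]
tool_rot: [3.141, 0.001, 0.067]
force: [-4.4, -6.0, 3.8]
grip_width: 0.0154
finger_force: 29.7
```

```bash
python3 - <<'E'
from h import *
print(bot.observe()["force"],bot.observe()["position"])
f=bot.grab_frame("side")
a=f["img"][190:310,228:388,::-1];cv2.imwrite("pics/s3.png",cv2.resize(a,None,fx=5,fy=5,interpolation=cv2.INTER_CUBIC))
E
```

```text
[-4.39858219 -5.97055992  3.81165265] [ 0.49412561 -0.10880091  0.12833148]
```

View pics/s3.png

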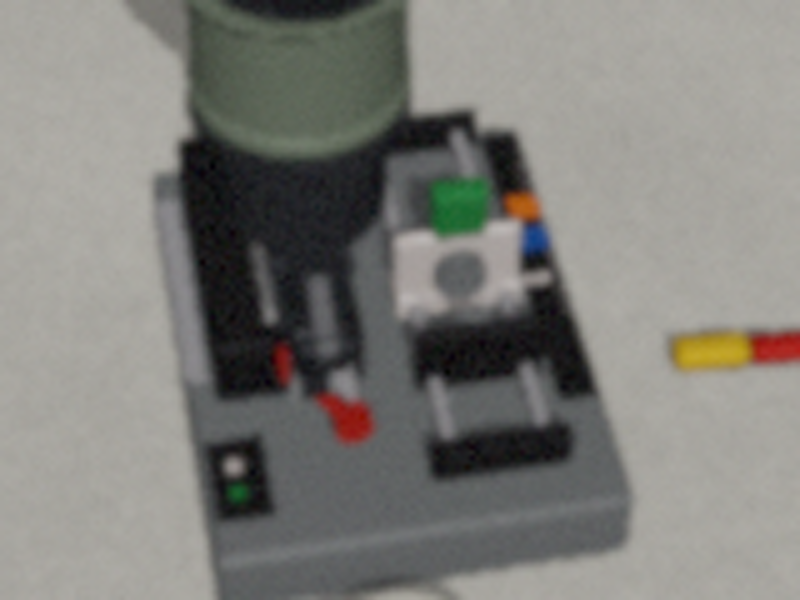

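The red bar shows to the left of the fingers at crop pixel (283,362). The lever may already be at its stop, with the pads slipping past it, so I'll compare with projections at several angles.

```bash
python3 - <<'E'
from h import *
f=bot.grab_frame("side");c=lambda p:((proj(f,p)-[228,190])*5+2).round()
q=[.5397,-.0136,.0682]
def W(p):
    co,s=np.cos(q[2]),np.sin(q[2]);return np.array([q[0]+co*p[0]-s*p[1],q[1]+s*p[0]+co*p[1],p[2]])
for a in(.8,.9,1,1.1):
    t=W([-.03-.062*np.cos(a),-.09,.085+.062*np.sin(a)]); l=W([-.03-.062*np.cos(a)-.0075*np.sin(a),-.098,.085+.062*np.sin(a)]);print(a,t.round(4),c(t),c(l))
print(c(np.array([.494,-.1088,.1473])),c(W([-.03,-.09,.085])))
im=f["img"].astype(int);m=(im[...,0]>90)&(im[...,1]<60)
v,u=np.where(m[250:285,270:315]);print(sorted(set(zip((u+270-228)*5,(v+250-190)*5))))
E
```

```text
0.8 [ 0.4728 -0.1084  0.1295] [270. 379.] [261. 393.]
0.9 [ 0.4775 -0.1081  0.1336] [279. 373.] [269. 387.]
1 [ 0.4825 -0.1077  0.1372] [289. 367.] [278. 381.]
1.1 [ 0.4878 -0.1074  0.1403] [299. 361.] [288. 376.]
[312. 353.] [357. 421.]
[(np.int64(275), np.int64(355)), (np.int64(280), np.int64(350)), (np.int64(280), np.int64(355)), (np.int64(280), np.int64(360)), (np.int64(280), np.int64(365)), (np.int64(280), np.int64(370)), (np.int64(280), np.int64(375)), (np.int64(285), np.int64(350)), (np.int64(285), np.int64(355)), (np.int64(285), np.int64(360)), (np.int64(285), np.int64(365)), (np.int64(285), np.int64(370)), (np.int64(285), np.int64(375)), (np.int64(285), np.int64(380)), (np.int64(315), np.int64(395)), (np.int64(320), np.int64(395)), (np.int64(320), np.int64(400)), (np.int64(325), np.int64(390)), (np.int64(325), np.int64(395)), (np.int64(325), np.int64(400)), (np.int64(325), np.int64(405)), (np.int64(330), np.int64(395)), (np.int64(330), np.int64(400)), (np.int64(330), np.int64(405)), (np.int64(330), np.int64(410)), (np.int64(330), np.int64(415)), (np.int64(335), np.int64(395)
[... 838 characters left out ...]
.int64(350), np.int64(425)), (np.int64(350), np.int64(430)), (np.int64(350), np.int64(435)), (np.int64(355), np.int64(405)), (np.int64(355), np.int64(410)), (np.int64(355), np.int64(415)), (np.int64(355), np.int64(420)), (np.int64(355), np.int64(425)), (np.int64(355), np.int64(430)), (np.int64(355), np.int64(435)), (np.int64(360), np.int64(405)), (np.int64(360), np.int64(410)), (np.int64(360), np.int64(415)), (np.int64(360), np.int64(420)), (np.int64(360), np.int64(425)), (np.int64(360), np.int64(430)), (np.int64(360), np.int64(435)), (np.int64(365), np.int64(410)), (np.int64(365), np.int64(415)), (np.int64(365), np.int64(420)), (np.int64(365), np.int64(425)), (np.int64(365), np.int64(430))]
```

Call:
{"fn": "apply_moves", "kwargs": {"claw": [0.01,0.01,0.01,0.01], "xyz": [[0,0,0],[0.002,0,-0.001],[0.002,0,-0.001],[0,0,0]], "twist": [[0,0,0],[0,0,0],[0,0,0],[0,0,0]], "force": 70}}

```text
clock: 6.25
position: [0.4955, -0.1087, 0.1292]
tool_rot: [3.141, 0.006, 0.067]
force: [-12.5, -7.3, -3.8]
grip_width: 0.0136
finger_force: 69.1
```

```bash
python3 - <<'E'
from h import *
f=bot.grab_frame("side");im=f["img"].astype(int);m=(im[...,0]>90)&(im[...,1]<60)
v,u=np.where(m[250:285,270:315]);print(sorted(set(zip(((u+270-228)*5).tolist(),((v+250-190)*5).tolist())))[:25])
E
```

```text
[(280, 350), (280, 355), (280, 360), (280, 365), (280, 370), (285, 345), (285, 350), (285, 355), (285, 360), (285, 365), (285, 370), (285, 375), (290, 355), (290, 360), (290, 365), (320, 395), (320, 400), (325, 390), (325, 395), (325, 400), (325, 405), (330, 390), (330, 395), (330, 400), (330, 405)]
```

Call:
{"fn": "apply_moves", "kwargs": {"claw": [0.01,0.01,0.01], "xyz": [[0.003,0,-0.0015],[0,0,0],[0,0,0]], "twist": [[0,0,0],[0,0,0],[0,0,0]]}}

```text
clock: 6.6
position: [0.496, -0.1087, 0.1295]
tool_rot: [3.142, 0.011, 0.066]
force: [-21.3, -7.7, -14.6]
grip_width: 0.0138
finger_force: 69.8
```

Call:
{"fn": "apply_moves", "kwargs": {"claw": [0.045,0.045,0.045,0.045,0.045,0.045,0.045,0.045,0.045,0.045,0.045,0.045,0.045,0.045], "xyz": [[0,0,0],[0,0,0],[0,0,0],[0,0,0],[0,0,-0.02],[0,0,-0.02],[0,0,-0.02],[0.019,-0.02,0],[0.019,-0.02,0],[0.019,-0.02,0],[0.019,-0.02,0],[0.018,-0.02,0],[0,0,0],[0,0,0]], "twist": [[0,0,0],[0,0,0],[0,0,0],[0,0,0],[0,0,0],[0,0,0],[0,0,0],[0,0,0],[0,0,0],[0,0,0],[0,0,0],[0,0,0],[0,0,0],[0,0,0]]}}

```text
clock: 8.0
position: [0.5885, -0.0009, 0.1907]
tool_rot: [-3.142, 0.0, 0.069]
force: [0.3, -0.3, 0.2]
grip_width: 0.045
finger_force: 0.0
```

```bash
python3 - <<'E'
from h import *
print(bot.observe()["position"])
f=bot.grab_frame("side")
a=f["img"][190:310,228:388,::-1];cv2.imwrite("pics/s4.png",cv2.resize(a,None,fx=5,fy=5,interpolation=cv2.INTER_CUBIC))
E
```

```text
[ 0.58847853 -0.00089373  0.19072463]
```

View pics/s4.png

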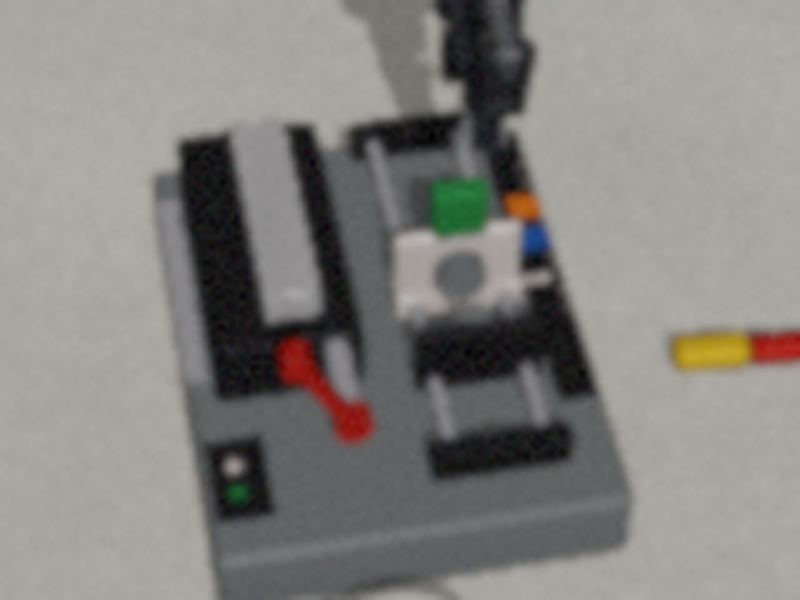

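The lever is up, with its tip at crop pixel (295,360), which matches 1.1 rad at (299,361). The tab is at (460,207). Now I go down on it.

Call:
{"fn": "apply_moves", "kwargs": {"claw": [0.045,0.045,0.045,0.045,0.045,0.045,0.005,0.005,0.005,0.005,0.005,0.005], "xyz": [[-0.004,0,0.016],[0,0,0.016],[0,0,0.016],[0,0,0.016],[0,0,0.016],[0,0,0],[0,0,0],[0,0,0],[0,0,0],[0,0,0],[0,0,0],[0,0,0]], "twist": [[0,0,0],[0,0,0],[0,0,0],[0,0,0],[0,0,0],[0,0,0],[0,0,0],[0,0,0],[0,0,0],[0,0,0],[0,0,0],[0,0,0]], "force": 70}}

```text
clock: 9.25
position: [0.585, -0.0025, 0.112]
tool_rot: [3.141, -0.001, 0.067]
force: [-1.7, -4.5, 5.7]
grip_width: 0.0127
finger_force: 68.3
```

Call:
{"fn": "apply_moves", "kwargs": {"claw": [0.005,0.005,0.005,0.005,0.005,0.005,0.005,0.005,0.005,0.005,0.005,0.005], "xyz": [[0,-0.006,0],[0,-0.006,0],[0,-0.006,0],[0,-0.006,0],[0,-0.006,0],[0,-0.006,0],[0,-0.006,0],[0,-0.006,0],[0,-0.006,0],[0,-0.005,0],[0,0,0],[0,0,0]], "twist": [[0,0,0],[0,0,0],[0,0,0],[0,0,0],[0,0,0],[0,0,0],[0,0,0],[0,0,0],[0,0,0],[0,0,0],[0,0,0],[0,0,0]]}}

```text
clock: 10.45
position: [0.5812, 0.0557, 0.112]
tool_rot: [3.14, -0.001, 0.067]
force: [0.3, -9.2, 6.6]
grip_width: 0.0128
finger_force: 68.4
```

```bash
python3 - <<'E'
from h import *
print(bot.observe()["position"])
f=bot.grab_frame("side");g=bot.grab_frame("top")
for n in("side","top"):
  for q in("guide_pointer","orange_mark","roll_guide","guide_grip"): print(n,q,[(np.round(r["position"],3).tolist(),round(r["score"],2)) for r in bot.find_in(n,q)[:2]])
a=f["img"][190:290,308:368,::-1];b=g["img"][190:290,238:308,::-1]
r=lambda x:cv2.resize(x,None,fx=6,fy=6,interpolation=cv2.INTER_CUBIC)
cv2.imwrite("pics/s5.png",np.hstack([r(a),r(b)]))
E
```

```text
[0.5811687  0.05567761 0.11199831]
side guide_pointer [([0.576, 0.052, 0.084], 0.72)]
side orange_mark []
side roll_guide [([0.579, 0.047, 0.086], 0.61)]
side guide_grip []
top guide_pointer []
top orange_mark [([0.534, -0.227, 0.041], 0.56)]
top roll_guide []
top guide_grip []
```

View pics/s5.png

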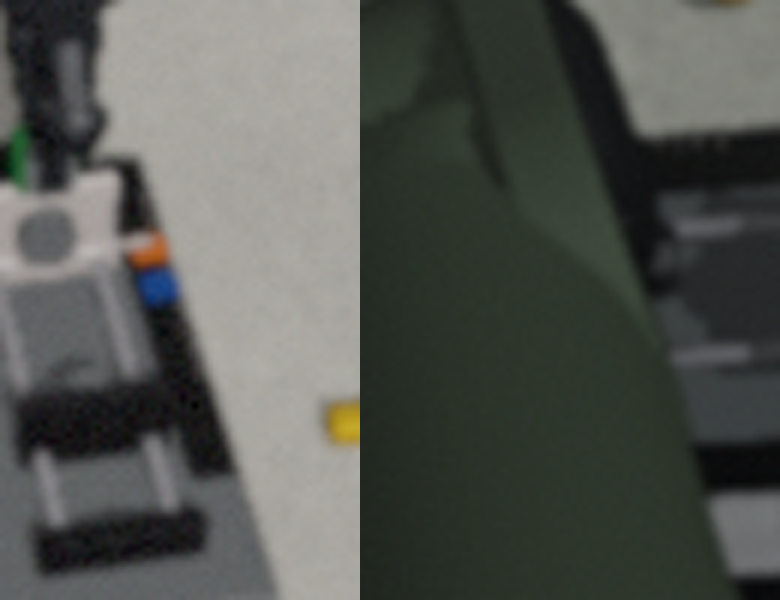

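The pointer is at crop pixel (150,241), over the orange mark at (149,250). The guide has travelled 58 mm against an estimated 59 mm, and the 9 N pull matches the spring. I'll hand it in.

```bash
python3 -c "
from workcell import bot
print(bot.job_done())"
```

```text
the job is handed in; nothing more can be done
None
```

The job is handed in: the lever is up at its stop, and the gripper is holding the guide about 58 mm out with its pointer on the orange mark; the hand-in returned no verdict.

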